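# Centre a dental cast on the scan stage

## Task

The plaster cast standing on the small scan stage is well off centre. It is wobbly on its narrow foot: nudge it slowly, with light taps of the fingers low down on its round mounting disc, without gripping or lifting it or letting it rock over onto the disc's edge, until it stands upright in the middle of the stage platform (within about 5 mm) and let go of it; then press the start key fully down and release it. Leave everything else on the bench where it is.

Things in the scene. Friction and masses are not known exactly. Their poses are not given: they have to be found in the camera images.
- cast: plaster cast on the stage, one loose rigid piece, 0.16 kg, 44 mm high: narrow boss (diameter 22, 4 high; top-heavy, it rocks over if pushed higher up), on that a grey mounting disc (diameter 60, 4 to 10 mm up, its widest part: nudge here), plaster (diameter 52, to 30 mm up), then a horseshoe of teeth. Origin: centre of the boss's underside, on the disc's axis; z up, x to the front teeth
- stage_top (a point): centre of the top face of the scan stage, a fixed pedestal: a flat bare aluminium platform, diameter 90, 9 thick, top face 45 mm above the table, on a neck and a round grey foot of diameter 124 and 18 high. The platform does not move or turn
- key (a joint): travel of the start key in m: 0 released, 0.006 fully down, springs back by itself, fully down takes about 4 N
- key_top (a point): centre of the top face of the start key: a round black push button of diameter 30, in a small fixed grey housing on the table left of the stage (+y); pressed straight down
- spare_cast: bystander: another plaster cast, diameter 56, 34 high, no mounting disc, standing on the table right of the stage; origin centre of underside
- clamp_joint: bystander: small steel clamp joint lying on the table between stage and key, 67 long, 26 high; origin under its middle, long axis y
- bite_fork: bystander: clear flat horseshoe bite fork with three raised pads and a stem, about 138 long, 8 thick, lying beyond the stage; origin in the centre of the horseshoe, stem along its x
- spatula: bystander: mixing spatula, 190 long, lying on the table between robot and stage; origin under its middle, long axis x
- jar: bystander: white jar with lid, diameter 56, 60 high, beyond the key; origin centre of underside
- bowl: bystander: rubber mixing bowl, diameter 100, 55 high, at the far right; origin centre of underside
- mount_ring: bystander: flat grey mounting ring, diameter 60, 10 high, lying on the table nearer to the robot than the key; origin centre of underside
There are look-alikes about, which are no part of the job. What is shaped like the cast but black is not meant.

How it is judged:
By the outcome, as a careful person would: the job done as asked, in the order asked, and still so for the second after the job is handed in, with the robot touching nothing.
It also fails if it takes over 58 s, if anything falls off the work surface, if the arm or the gripper's body presses on something with over 40 N, if the wrist force passes 120 N, or if a joint passes its speed limit or range.

## Robot

A 6-joint arm with a two-finger parallel gripper is mounted at the origin on the work surface. World frame = base frame: x ahead of the robot, y to its left, z up, the work surface at z = 0. Lengths are in m, angles in degrees, forces in N, time in s.
With the tool pointing down it reaches from about 0.4 to 0.825 m from the base axis. Payload 7 kg.
Tool frame: the origin (TCP) lies on the front face of the gripper's body, between the roots of the fingers; the fingertips stand 66 mm ahead of it and the grasp point (between the pads) lies 47 mm ahead of it; z points along the fingers, y is the line along which they close (so a half turn about z gives the same grasp; the last joint's range is limited). The gripper opens to 88 mm and grips with 3 to 60 N. Pads are 19 mm wide; open, the fingers measure 130 mm over their backs; the gripper's body (78 mm by 193 mm) begins 47 mm behind the grasp point.
Start: joints at [-58.952, 20.546, 0.682, 0, -70.136, -16.507], TCP at [0.169, -0.653, 0.292] pointing down, gripper open.
Joint ranges: [-176.03, 176.03], [-82.01, 121.73], [-58.28, 71.71], [-173.87, 95.51], [-174.79, -0.11], [-173.66, 173.66]. Speed limits (degrees/s): [136.94, 136.94, 172.46, 180, 180, 180].

## Interface

Orientations are given as [roll, pitch, yaw] about the fixed x, y, z axes, in that order (R = Rz(yaw) Ry(pitch) Rx(roll)).
In Python, from plant import ctrl gives the robot as it stands.
- The arm moves only by the tool send_rows, never from a script. Its argument "deltas" is a list of rows, each a list of 2 entries, a list of its own where there are three numbers: the shift along the tool's x, y, z each as a share of 800 mm, from -1 to 1, then the turn about the tool's z as a share of 90 degrees, from -1 to 1. A call has exactly 5 rows; each row is the pose to reach, as a shift and turn from the pose commanded when the call began, along the tool's axes at that moment; what a row does not reach only later rows make up. A row lasts 1/12 s, in which the tool goes at most 41.7 mm and 7.16 degrees, less where a joint would pass 70% of its speed; a pose out of reach is approached as far as the arm can. A call with a number of a shift or a turn outside -1 to 1 is refused whole. A call with a gripper value outside its range is refused whole. "gripper" is the opening, from 0 (shut) to 1 (fully open), set as the call begins (left out, the last holds). The fingers move at their own pace and stop on an object; the grip force is fixed at half the most. Time passes only in rows, so rows that repeat a pose let the fingers close, or fill a call up. It gives the time, the measured TCP pose, the force, the opening and the grip force at its end, in the units of the state.
- ctrl.get_obs(): the state, without advancing time (a new reading comes with each control period).
- ctrl.snapshot(name): name is "scene" or "side" or "wrist"; returns a dict with "color" (400x640x3 uint8, red, green, blue), "vertical_fov" (degrees; the focal length in pixels is half the picture's height over the tangent of half this angle, whatever the lens; pixels are square), "cx", "cy" (the principal point, pixels), "k1" (the pictures are not rectified: a ray, as slopes to the right and down, at radius r is drawn at 1 + k1 r^2 times it, then the intrinsics apply), "rvec" (rotation vector, rad) and "tvec" (3), from world to camera coordinates, as OpenCV has them. Camera axes: x right, y down, z forward; pixel columns grow to the right and rows downward; lengths in m; the calibration is good to about 2 mm. A picture is of the moment at which its call begins. There is no depth.
- ctrl.close_job(): hands the job in; it is judged then, once.
Trained networks look in a picture, given as the dict that the camera call returned (one of the last four; its "shot" number tells which), for a name from the list of things; names that differ only in an ending like _2 or _b are one class to them, and where a whole thing is asked for, a point or a joint stands for the part that bears it (a point fixed in the world has none). Each returns a list of dicts, best first, with "conf" (0 to 1); they miss things now and then, are a little off and sometimes report something else, mostly with a low value. They report only what shows in the picture. A call takes as long as a camera call. They do not tell look-alikes from the thing itself.
- ctrl.boxes_of(picture, thing): "xy" ([column, row] as shares, 0 to 1, of the picture: columns of its width, rows of its height, amid what is visible of it).
- ctrl.cut_out(picture, thing): "pixels" (400x640 bool, what is visible of it) and "xy" ([column, row] as shares, 0 to 1, of the picture: columns of its width, rows of its height, amid what is visible of it).
The state is a dict: "clock": time; "joint_pos": joint angles; "qvel": joint speeds; "tau": joint torques, N m; "tool_pos": TCP position; "orientation": TCP orientation; "force": force on the tool from outside, world axes, zero at the start; "moment": the same for the moment, N m; "opening": finger opening in m; "gripper_force": force on a finger pad.
Only numpy, scipy, OpenCV 4.12 (cv2) and the standard library are available. Lean on these libraries where they do the work, as an engineer would, in place of code of your own. Each camera call takes 0.05 s, during which the arm holds its last target. There are 200 camera calls.

## Working session

There is one attempt and no reset: what is moved stays moved. The work goes in short steps, Python scripts to look and compute and a tool call to move; the robot and the scene stay as the last step left them, time stands still between calls to the robot, and variables do not carry over. Pictures are saved under pics/ and viewed, at most 12 in all, crops included, and the job is handed in when it is done.

Besides the shell and the picture viewer there is one more tool, called after ">>>" as name(argument=value, ...), one argument or row to a line, values as JSON. send_rows: Moves the arm, as the interface text tells. Shift numbers are shares of 800 mm and turn numbers shares of 90 degrees, none past 1 either way. Its arguments: {"type":"object","properties":{"deltas":{"type":"array","items":{"type":"array"}},"gripper":{"type":"number"}},"required":["deltas"]}

```bash
ls; mkdir -p pics
cat > h.py <<'E'
import numpy as np, cv2
from scipy.spatial.transform import Rotation as Ro
from plant import ctrl
def cam(s):
    f=200/np.tan(np.radians(s['vertical_fov'])/2)
    K=np.array([[f,0,s['cx']],[0,f,s['cy']],[0,0,1.]])
    return K,np.array([s['k1'],0,0,0,0.]),np.array(s['rvec'],float),np.array(s['tvec'],float)
def proj(s,P):
    K,d,r,t=cam(s); return cv2.projectPoints(np.array(P,float).reshape(-1,1,3),r,t,K,d)[0][:,0]
def onz(s,uv,z):
    K,d,r,t=cam(s); u=cv2.undistortPoints(np.array(uv,float).reshape(-1,1,2),K,d)[:,0]
    R=cv2.Rodrigues(r)[0]; c=-R.T@t; D=np.c_[u,np.ones(len(u))]@R
    return c+D*((z-c[2])/D[:,2])[:,None]
def save(s,n,box=None,k=1):
    im=s['color'][:,:,::-1]
    if box: im=im[box[1]:box[3],box[0]:box[2]]
    cv2.imwrite('pics/'+n+'.png',cv2.resize(im,None,fx=k,fy=k,interpolation=cv2.INTER_CUBIC))
E
python3 - <<'E'
from h import *
o=ctrl.get_obs(); print(o)
for n in ['scene','side']:
    s=ctrl.snapshot(n); save(s,n+'0')
    print(n,{k:v for k,v in s.items() if k!='color'})
    for t in ['cast','key','spare_cast','clamp_joint','jar','mount_ring']:
        for b in ctrl.boxes_of(s,t):
            uv=np.array(b['xy'])*[640,400]; print(t,round(b['conf'],2),uv.round(1),onz(s,[uv],{'cast':.065,'key':.03}.get(t,.02))[0].round(3))
E
```

```text
pics
{'clock': 0.0, 'joint_pos': array([-5.89515496e+01,  2.05901907e+01,  6.32675431e-01, -1.97669905e-02,
       -7.01356046e+01, -1.65047503e+01]), 'qvel': array([-0.01833712, -0.06465262,  0.0062163 ,  0.06268731, -0.03470071,
        0.0474928 ]), 'tau': array([-1.81423053e-03, -5.82722962e+01,  2.93051845e+01,  6.99702144e+00,
        6.79300865e-03, -1.65119905e-04]), 'tool_pos': array([ 0.16936115, -0.653005  ,  0.29122941]), 'orientation': array([ 1.79905438e+02, -8.64081833e-03, -1.65463025e+02]), 'force': array([ 0.03187935, -0.37565654, -0.34160512]), 'moment': array([-0.0010438 ,  0.05260444, -0.02257125]), 'gripper_force': 0.0, 'opening': 0.08785399298293305}
scene {'vertical_fov': 42.859395896307035, 'cx': 311.7121954244626, 'cy': 212.3696756869576, 'k1': -0.1433365164376468, 'rvec': array([ 2.42998643,  0.8893741 , -0.28033481]), 'tvec': array([-0.41435575, -0.26293148,  1.23497021]), 'shot': 1}
cast 0.82 [259.5 180.6] [ 0.419 -0.014  0.065]
cast 0.81 [302.  207.1] [ 0.527 -0.008  0.065]
cast 0.52 [226.  217.5] [ 0.431 -0.12   0.065]
spare_cast 0.83 [214.3 318.7] [ 0.544 -0.271  0.02 ]
clamp_joint 0.54 [349.5 177.8] [0.535 0.135 0.02 ]
jar 0.58 [446.5 180.2] [0.697 0.264 0.02 ]
mount_ring 0.85 [302.9 161.5] [0.43  0.105 0.02 ]
side {'vertical_fov': 43.82152946879248, 'cx': 319.41667413721694, 'cy': 207.48343357360963, 'k1': -0.1000532773071396, 'rvec': array([ 0.08739229, -2.93524649,  1.07012451]), 'tvec': array([0.54670023, 0.05054096, 1.17689747]), 'shot': 2}
cast 0.86 [329.4 201.2] [0.525 0.002 0.065]
cast 0.6 [392.4 222.1] [0.382 0.055 0.065]
key 0.6 [321.8 301.1] [0.529 0.243 0.03 ]
key 0.6 [331.  137.9] [ 0.531 -0.253  0.03 ]
spare_cast 0.76 [331.  140.1] [ 0.531 -0.255  0.02 ]
clamp_joint 0.56 [322.3 264.5] [0.533 0.147 0.02 ]
jar 0.72 [237.6 299.1] [0.704 0.244 0.02 ]
mount_ring 0.84 [371.1 267.5] [0.426 0.148 0.02 ]
```

View pics/scene0.png

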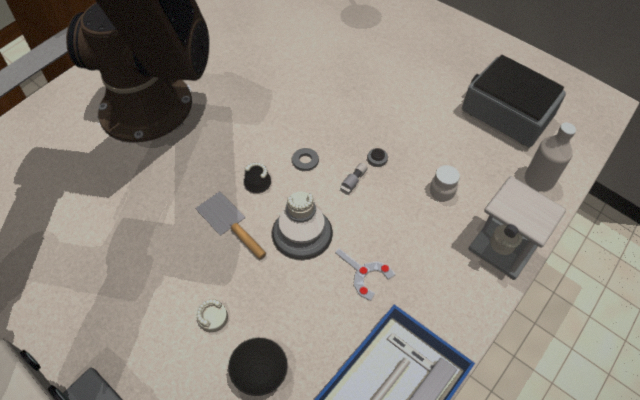

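View pics/side0.png

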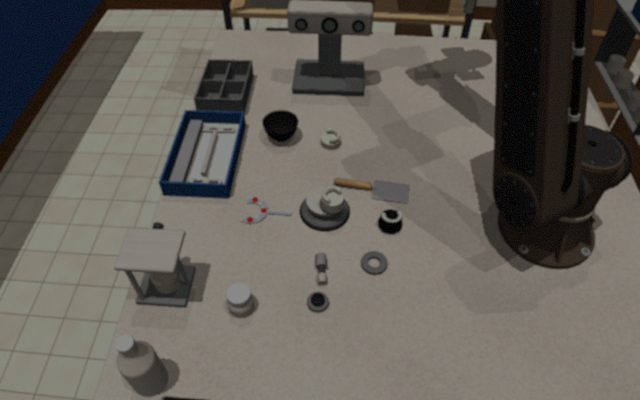

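The cast meant is the pale one on the pedestal: scene (302,207), side (329,201). The look-alikes are the black-bodied one at scene (257,178) / side (392,222), and the spare cast on the table at scene (212,316). The key is at scene (377,157) / side (318,301). I'll confirm the cast in an enlarged crop.

Run:
```python
from h import *
a=ctrl.snapshot('scene'); b=ctrl.snapshot('side')
for s in (a,b):
    for t in ['cast','key']:
        for m in ctrl.cut_out(s,t):
            ys,xs=np.nonzero(m['pixels']); print(t,round(m['conf'],2),xs.min(),xs.max(),ys.min(),ys.max())
ca=cv2.resize(a['color'][175:265,255:350],(570,540),interpolation=3)
cb=cv2.resize(b['color'][165:240,285:365],(640,600),interpolation=3)
cv2.imwrite('pics/ca.png',ca[:,:,::-1]); cv2.imwrite('pics/cb.png',cb[:,:,::-1])
```

```text
cast 0.74 243 270 163 192
cast 0.61 285 315 191 221
key 0.45 372 384 149 160
cast 0.66 320 344 186 214
cast 0.62 378 402 209 233
key 0.69 311 324 292 306
key 0.48 226 253 282 317
```

View pics/ca.png

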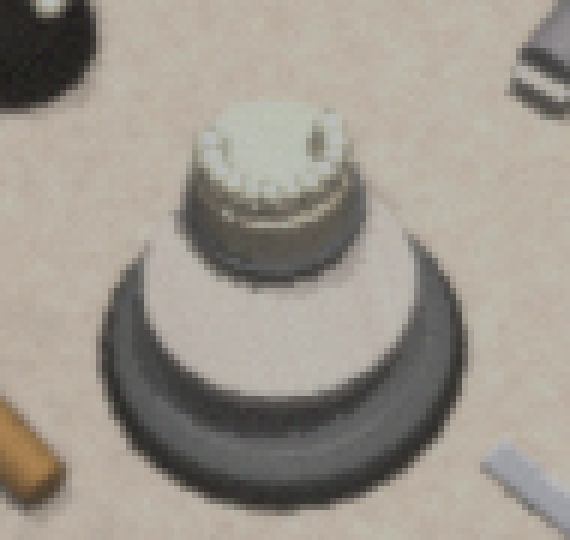

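>>> send_rows(
  deltas=[
    [[-0.034,0.036,0],0],
    [[-0.068,0.072,0],0],
    [[-0.102,0.108,0],0],
    [[-0.136,0.144,0],0],
    [[-0.17,0.18,0],0],
  ],
)

```text
clock: 1.42
tool_pos: [0.2653, -0.4783, 0.2921]
orientation: [-180.0, 0.0, -165.5]
force: [1.4, 1.0, 0.6]
opening: 0.0875
gripper_force: 0.0
```

>>> send_rows(
  deltas=[
    [[-0.034,0.036,0],0],
    [[-0.068,0.072,0],0],
    [[-0.102,0.108,0],0],
    [[-0.136,0.144,0],0],
    [[-0.17,0.18,0],0],
  ],
)

```text
clock: 1.83
tool_pos: [0.3609, -0.3046, 0.2926]
orientation: [-180.0, 0.0, -165.5]
force: [1.4, 0.2, -0.5]
opening: 0.0874
gripper_force: 0.0
```

>>> send_rows(
  deltas=[
    [[-0.034,0.036,0],0],
    [[-0.068,0.072,0],0],
    [[-0.102,0.108,0],0],
    [[-0.136,0.144,0],0],
    [[-0.17,0.18,0],0],
  ],
  gripper=0.35,
)

```text
clock: 2.25
tool_pos: [0.4564, -0.1308, 0.2927]
orientation: [-180.0, 0.1, -165.4]
force: [1.3, -0.7, -0.2]
opening: 0.0595
gripper_force: 0.0
```

The crop confirms it: a pale cast on a grey disc, standing on the white platform. The disc spans crop x 180–365 with its bottom at y 285, the platform spans x 143–418 with its bottom edge at y 395, and the cast sits up-left, towards the robot. Next, the wrist view.

Run:
```python
from h import *
s=ctrl.snapshot('wrist'); save(s,'w1')
o=ctrl.get_obs(); R=cv2.Rodrigues(s['rvec'])[0]; print('cam',-R.T@s['tvec'],R.round(2).tolist(),o['tool_pos'],s['vertical_fov'])
print(proj(s,[[.535,0,.045],[.52,.25,.03]]))
```

```text
cam [ 0.39033269 -0.14891822  0.38498069] [[-0.25, 0.97, -0.0], [0.94, 0.24, 0.26], [0.25, 0.06, -0.97]] [ 0.45971705 -0.12684564  0.29271271] 58.2823150934756
[[421.12904144 279.05542114]
 [612.36209348 304.60514168]]
```

View pics/w1.png

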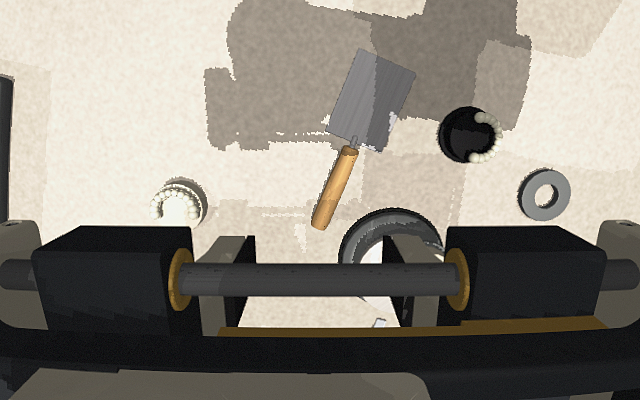

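The wrist view shows the stage hidden behind the fingers at about (395,240), the spare cast at (178,203) and the black look-alike at (470,135). I'll move further out so the stage comes into view.

>>> send_rows(
  deltas=[
    [[-0.05,0.017,0],0],
    [[-0.1,0.034,0],0],
    [[-0.15,0.051,0],0],
    [[-0.2,0.068,0],0],
    [[-0.25,0.085,0],0],
  ],
)

```text
clock: 2.72
tool_pos: [0.6315, -0.017, 0.2923]
orientation: [-180.0, 0.0, -165.4]
force: [0.7, -0.8, 0.3]
opening: 0.0318
gripper_force: 0.0
```

Run:
```python
from h import *
s=ctrl.snapshot('wrist'); s=ctrl.snapshot('wrist'); save(s,'w2'); np.save('w2.npy',s,allow_pickle=True)
print(ctrl.get_obs()['tool_pos'])
for t in ['cast','key','clamp_joint']:
    for m in ctrl.cut_out(s,t):
        ys,xs=np.nonzero(m['pixels']); print(t,round(m['conf'],2),xs.min(),xs.max(),ys.min(),ys.max(),onz(s,[np.array(m['xy'])*[640,400]],.03 if t=='key' else .07))
```

```text
[ 0.63389786 -0.01534414  0.29008589]
cast 0.61 328 397 18 90 [[ 0.52194758 -0.0061441   0.07      ]]
cast 0.29 454 534 101 134 [[0.54236365 0.11203187 0.07      ]]
cast 0.21 476 537 0 29 [[0.45867188 0.09801106 0.07      ]]
key 0.57 550 579 129 156 [[0.53771518 0.21834355 0.03      ]]
clamp_joint 0.56 455 534 101 135 [[0.54319089 0.11098986 0.07      ]]
clamp_joint 0.25 242 268 0 31 [[ 0.51246884 -0.10046644  0.07      ]]
```

View pics/w2.png

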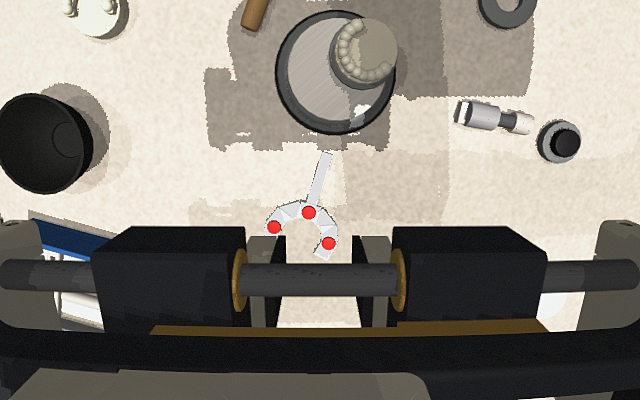

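The wrist view shows the platform centred near (337,72). The cast is up-right of that, with its teeth at (362,53). The key is at (565,140), the clamp at (492,115) and the fork at (310,205). Next I'll fit the outlines.

```bash
cat >> h.py <<'E'
A=np.radians(np.arange(0,360,3))
def circ(c,r,z): return np.c_[c[0]+r*np.cos(A),c[1]+r*np.sin(A),np.full(len(A),z)]
def score(g,s,c,r,z,flt=None,d=.0015):
    q=lambda rr:cv2.remap(g,*[v.astype(np.float32).reshape(-1,1) for v in proj(s,circ(c,rr,z)).T],cv2.INTER_LINEAR)[:,0]
    return np.abs(q(r+d)-q(r-d))
def fit(s,c0,r,z,rng=.012,keep=1.,st=.001):
    g=cv2.GaussianBlur(cv2.cvtColor(s['color'],cv2.COLOR_RGB2GRAY),(0,0),.7).astype(np.float32)
    best=[]
    for dx in np.arange(-rng,rng+1e-9,st):
        for dy in np.arange(-rng,rng+1e-9,st):
            v=np.sort(np.minimum(score(g,s,(c0[0]+dx,c0[1]+dy),r,z),40))[int(len(A)*(1-keep)):].mean()
            best.append((v,c0[0]+dx,c0[1]+dy))
    best.sort(reverse=True); b=np.array(best[:6]); return b[:,1:].mean(0),b[0],b[:,1:].std(0)
E
python3 - <<'E'
from h import *
s=np.load('w2.npy',allow_pickle=True).item()
p=fit(s,onz(s,[[337,72]],.045)[0],.045,.045,.012,.7); f=fit(s,onz(s,[[335,73]],.018)[0],.062,.018,.012,.7)
c=fit(s,onz(s,[[362,58]],.055)[0],.030,.055,.012,.6)
k=fit(s,onz(s,[[560,142]],.03)[0],.015,.03,.01,.9)
print(p,f,c,k,sep='\n')
im=cv2.resize(s['color'][0:165,250:470],None,fx=3.6,fy=3.6,interpolation=3)[:,:,::-1].copy()
for cc,r,z,col in [(p[0],.045,.045,(0,0,255)),(f[0],.062,.018,(255,0,0)),(c[0],.03,.055,(0,255,0)),(c[0],.026,.075,(255,255,0))]:
    cv2.polylines(im,[((proj(s,circ(cc,r,z))-[250,0]+.5)*3.6).astype(int)],True,col,1)
cv2.imwrite('pics/ov.png',im)
E
```

```text
(array([ 0.53706463, -0.02378221]), array([ 4.00000000e+01,  5.38064628e-01, -2.36155418e-02]), array([0.0008165 , 0.00068718]))
(array([ 0.53175294, -0.02492301]), array([ 3.17331772e+01,  5.30919609e-01, -2.35896722e-02]), array([0.00037268, 0.00197203]))
(array([ 0.51992754, -0.00631037]), array([ 4.00000000e+01,  5.20094205e-01, -6.97704013e-03]), array([0.00068718, 0.00074536]))
(array([0.54033264, 0.22063133]), array([39.50572586,  0.54016598,  0.21863133]), array([0.00068718, 0.00216025]))
```

View pics/ov.png

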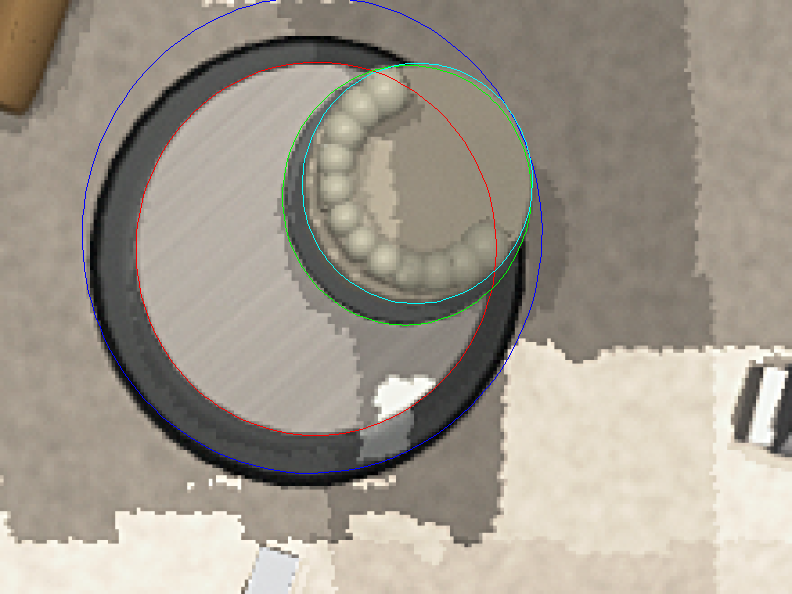

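The overlay fits well. The platform centre is (0.537,-0.024) and the cast centre (0.520,-0.006), so it needs 24 mm along about -46°. I'll push with both fingertips as a V, with tool +x along that direction.

>>> send_rows(
  deltas=[
    [[0.033,0.02,0],-0.078],
    [[0.066,0.04,0],-0.156],
    [[0.099,0.06,0],-0.234],
    [[0.132,0.08,0],-0.312],
    [[0.165,0.1,0],-0.39],
  ],
)

```text
clock: 3.38
tool_pos: [0.4799, 0.025, 0.2925]
orientation: [-180.0, 0.1, -130.1]
force: [0.3, 0.4, 0.8]
opening: 0.0306
gripper_force: 0.0
```

>>> send_rows(
  deltas=[
    [[0,0,0],-0.078],
    [[0,0,0],-0.156],
    [[0,0,0],-0.234],
    [[0,0,0],-0.312],
    [[0,0,0],-0.39],
  ],
)

```text
clock: 3.8
tool_pos: [0.4811, 0.025, 0.2931]
orientation: [-179.9, 0.1, -95.0]
force: [0.3, -0.3, -0.1]
opening: 0.0307
gripper_force: 0.0
```

>>> send_rows(
  deltas=[
    [[0,0,0],-0.078],
    [[0,0,0],-0.156],
    [[0,0,0],-0.234],
    [[0,0,0],-0.312],
    [[0,0,0],-0.39],
  ],
)

```text
clock: 4.22
tool_pos: [0.4812, 0.0249, 0.2929]
orientation: [-179.9, -0.0, -59.9]
force: [-0.0, -0.2, 0.4]
opening: 0.0305
gripper_force: 0.0
```

>>> send_rows(
  deltas=[
    [[0,0,0.02],-0.075],
    [[0,0,0.04],-0.159],
    [[0,0,0.06],-0.159],
    [[0,0,0.08],-0.159],
    [[0,0,0.08],-0.159],
  ],
)

```text
clock: 4.63
tool_pos: [0.4798, 0.0246, 0.2261]
orientation: [179.8, 0.1, -45.9]
force: [-0.2, 0.0, -0.7]
opening: 0.0307
gripper_force: 0.0
```

```bash
cat > nav.py <<'E'
from h import *
import sys
t=np.array(eval(sys.argv[1])); P=[];O=[]
for i in range(2):
    s=ctrl.snapshot('wrist'); o=ctrl.get_obs(); P.append(o['tool_pos']);O.append(o['orientation'])
p=np.mean(P,0); R=Ro.from_euler('xyz',O[-1],degrees=True).as_matrix()
print(o['clock'],P,O[-1].round(2),o['force'].round(2),'share',((R.T@(t-p))/.8).round(4))
np.save('w.npy',s,allow_pickle=True)
E
python3 nav.py '[.485,.0295,.1165]'
```

```text
4.7333 [array([0.48070897, 0.02481536, 0.22772823]), array([0.48158841, 0.02517273, 0.22880541])] [ 1.800e+02 -2.000e-02 -4.589e+01] [0.12 0.52 0.71] share [-0.0007 -0.0074  0.1397]
```

>>> send_rows(
  deltas=[
    [[-0.001,-0.007,0.035],0],
    [[-0.001,-0.007,0.07],0],
    [[-0.001,-0.007,0.1],0],
    [[-0.001,-0.007,0.12],0],
    [[-0.001,-0.007,0.13],0],
  ],
)

```text
clock: 5.15
tool_pos: [0.4853, 0.0301, 0.1236]
orientation: [180.0, 0.0, -45.9]
force: [-0.6, 0.1, 0.5]
opening: 0.0309
gripper_force: 0.0
```

```bash
python3 nav.py '[.485,.0295,.1165]'
python3 - <<'E'
from h import *
s=np.load('w.npy',allow_pickle=True).item(); 
c=fit(s,(.520,-.0063),.030,.055,.006,.6,.0005); p=fit(s,(.537,-.0238),.045,.045,.006,.6,.0005); print(c,p)
im=s['color'][:,:,::-1].copy()
for cc,r,z,col in [(p[0],.045,.045,(0,0,255)),(c[0],.03,.055,(0,255,0))]:
    cv2.polylines(im,[proj(s,circ(cc,r,z)).astype(int)],True,col,1)
cv2.imwrite('pics/w3.png',im)
E
```

```text
5.25 [array([0.48508371, 0.03005424, 0.12299974]), array([0.48553719, 0.03021018, 0.12417043])] [ 1.7995e+02  1.0000e-02 -4.5860e+01] [-0.76 -0.08  0.11] share [0.0003 0.0008 0.0089]
(array([ 0.52058333, -0.0058    ]), array([ 4.00e+01,  5.21e-01, -5.80e-03]), array([0.00018634, 0.0006455 ])) (array([ 0.53875   , -0.02346667]), array([ 4.00e+01,  5.39e-01, -2.33e-02]), array([0.00025   , 0.00084984]))
```

View pics/w3.png

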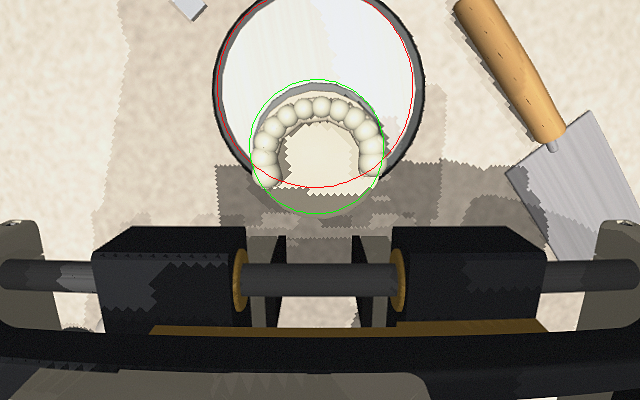

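The wrist view agrees: the cast is at (316,147), straight ahead of the fingers (midpoint about x=320), and the platform is centred near (317,85). Now I'll lower and push slowly.

>>> send_rows(
  deltas=[
    [[0,0,0.004],0],
    [[0,0,0.0085],0],
    [[0.003,0,0.0085],0],
    [[0.006,0,0.0085],0],
    [[0.01,0,0.0085],0],
  ],
)

```text
clock: 5.67
tool_pos: [0.4916, 0.0247, 0.1179]
orientation: [-179.9, -0.0, -45.8]
force: [-0.3, 0.9, 0.7]
opening: 0.0306
gripper_force: 0.0
```

>>> send_rows(
  deltas=[
    [[0.0015,0,0],0],
    [[0.003,0,0],0],
    [[0.0045,0,0],0],
    [[0.006,0,0],0],
    [[0.0075,0,0],0],
  ],
)

```text
clock: 6.08
tool_pos: [0.4953, 0.0203, 0.1173]
orientation: [180.0, 0.0, -45.9]
force: [-0.3, 0.4, 0.0]
opening: 0.0307
gripper_force: 0.5
```

>>> send_rows(
  deltas=[
    [[0.0015,0,0],0],
    [[0.003,0,0],0],
    [[0.0045,0,0],0],
    [[0.006,0,0],0],
    [[0.0075,0,0],0],
  ],
)

```text
clock: 6.5
tool_pos: [0.4996, 0.0161, 0.1173]
orientation: [180.0, 0.0, -45.8]
force: [-0.3, 0.5, -0.1]
opening: 0.0307
gripper_force: 0.5
```

```bash
cat > chk.py <<'E'
from h import *
import sys
s=np.load('w.npy',allow_pickle=True).item(); c0=eval(sys.argv[1])
c=fit(s,c0,.030,.055,.008,.6,.0005); p=fit(s,(.537,-.0238),.045,.045,.006,.6,.0005); print(c,p)
im=s['color'][:,:,::-1].copy()
for cc,r,z,col in [(p[0],.045,.045,(0,0,255)),(c[0],.03,.055,(0,255,0))]:
    cv2.polylines(im,[proj(s,circ(cc,r,z)).astype(int)],True,col,1)
cv2.imwrite('pics/'+sys.argv[2]+'.png',im)
E
python3 nav.py '[.5123,.0016,.1165]';python3 chk.py '(.524,-.01)' w4
```

```text
6.6 [array([0.49974758, 0.01597153, 0.1173502 ]), array([0.49967035, 0.01600493, 0.11734237])] [180.    -0.   -45.85] [-0.34  0.6   0.43] share [0.0239 0.0012 0.0011]
(array([ 0.52141667, -0.006     ]), array([ 4.00e+01,  5.25e-01, -9.50e-03]), array([0.00287832, 0.00288675])) (array([ 0.543  , -0.02855]), array([ 4.00e+01,  5.43e-01, -2.73e-02]), array([0.        , 0.00085391]))
```

View pics/w4.png

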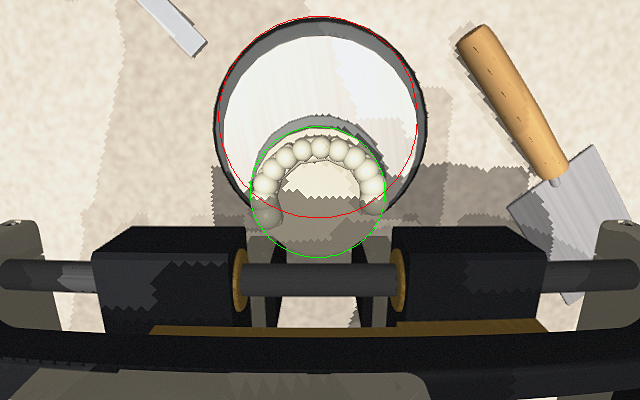

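The fingers are touching the disc: pad force is 0.5 N, and the cast centre of about (0.5245,-0.0095) agrees with the contact geometry. The automatic platform fit locked onto the foot rim, so I'm keeping the earlier centre. About 19 mm remain.

>>> send_rows(
  deltas=[
    [[0.0015,0,0],0],
    [[0.003,0,0],0],
    [[0.0045,0,0],0],
    [[0.006,0,0],0],
    [[0.0075,0,0],0],
  ],
)

```text
clock: 7.02
tool_pos: [0.5038, 0.0117, 0.1174]
orientation: [-180.0, 0.0, -45.9]
force: [-1.0, 0.1, -0.0]
opening: 0.0309
gripper_force: 0.5
```

>>> send_rows(
  deltas=[
    [[0.0015,0,0],0],
    [[0.003,0,0],0],
    [[0.0045,0,0],0],
    [[0.006,0,0],0],
    [[0.0075,0,0],0],
  ],
)

```text
clock: 7.43
tool_pos: [0.508, 0.0074, 0.1174]
orientation: [180.0, -0.0, -45.8]
force: [-0.1, 0.4, 0.2]
opening: 0.0306
gripper_force: 0.5
```

>>> send_rows(
  deltas=[
    [[0.0015,0,0],0],
    [[0.003,0,0],0],
    [[0.0045,0,0],0],
    [[0.006,0,0],0],
    [[0.0075,0,0],0],
  ],
)

```text
clock: 7.85
tool_pos: [0.5122, 0.0031, 0.1174]
orientation: [-180.0, -0.0, -45.8]
force: [-0.5, 0.7, 0.5]
opening: 0.0306
gripper_force: 0.5
```

>>> send_rows(
  deltas=[
    [[-0.001,0,0],0],
    [[-0.003,0,0],0],
    [[-0.01,0,0],0],
    [[-0.025,0,0],0],
    [[-0.05,0,0],0],
  ],
)

```text
clock: 8.27
tool_pos: [0.484, 0.0321, 0.1172]
orientation: [-180.0, -0.0, -45.9]
force: [-0.2, 0.1, -0.3]
opening: 0.0307
gripper_force: 0.0
```

```bash
python3 nav.py '[.5123,.0016,.1165]';python3 - <<'E'
from h import *
s=np.load('w.npy',allow_pickle=True).item()
q=fit(s,(.537,-.0227),.030,.055,.008,.6,.0005); p=fit(s,(.5375,-.0238),.045,.045,.004,.6,.0005); print('w',q,p)
for n in('scene','side'):
    t=ctrl.snapshot(n); print(n,fit(t,(.537,-.023),.03,.055,.008,.6,.0005),fit(t,(.5375,-.0238),.045,.045,.006,.6,.0005))
im=s['color'][:,:,::-1].copy()
for cc,r,z,col in [((.5375,-.0237),.045,.045,(0,0,255)),(q[0],.03,.055,(0,255,0))]:
    cv2.polylines(im,[proj(s,circ(cc,r,z)).round().astype(int)],True,col,1)
b=cv2.resize(t['color'][165:240,285:365],(375,400),interpolation=3)[:,:,::-1]
cv2.imwrite('pics/w5.png',np.hstack([im[:,150:520],b]))
E
```

```text
8.3667 [array([0.4812427 , 0.03335441, 0.11713768]), array([0.48208279, 0.03305138, 0.1173512 ])] [ 1.7997e+02  4.0000e-02 -4.5800e+01] [-0.39 -0.02 -0.58] share [0.055  0.0001 0.0009]
w (array([ 0.53875   , -0.02553333]), array([ 3.95892868e+01,  5.38500000e-01, -2.62000000e-02]), array([0.0012829 , 0.00079931])) (array([ 0.53941667, -0.02405   ]), array([ 4.000e+01,  5.395e-01, -2.330e-02]), array([0.00018634, 0.00085391]))
scene (array([ 0.54058333, -0.02641667]), array([ 3.9962986e+01,  5.4050000e-01, -2.7000000e-02]), array([0.00034359, 0.00053359])) (array([ 0.53833333, -0.02405   ]), array([ 4.000e+01,  5.385e-01, -2.380e-02]), array([0.0002357 , 0.00085391]))
side (array([ 0.545     , -0.01708333]), array([ 9.55124283,  0.545     , -0.0185    ]), array([0.        , 0.00105738])) (array([ 0.53908333, -0.01796667]), array([14.29767513,  0.539     , -0.0178    ]), array([0.00053359, 0.0002357 ]))
```

View pics/w5.png

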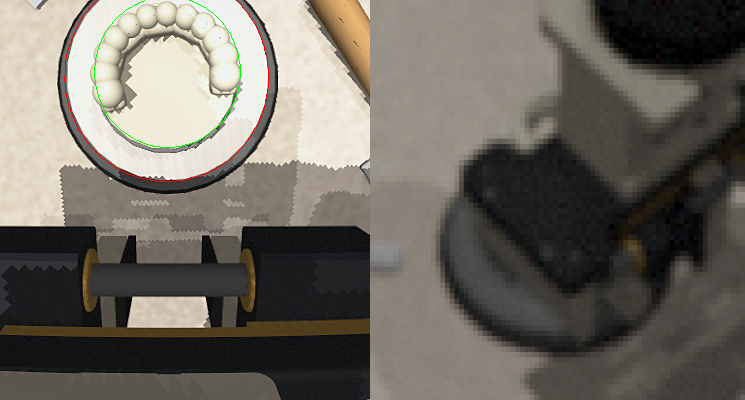

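The left half shows the cast with its teeth upright, nearly concentric with the platform (green inside red). In the right half the arm hides the stage. I'll raise the arm and check from higher up.

>>> send_rows(
  deltas=[
    [[-0.01,0,-0.04],0],
    [[-0.015,0,-0.08],0],
    [[-0.02,0,-0.12],0],
    [[-0.02,0,-0.17],0],
    [[-0.02,0,-0.21],0],
  ],
  gripper=0,
)

```text
clock: 8.88
tool_pos: [0.4731, 0.0434, 0.2883]
orientation: [-179.9, -0.1, -45.8]
force: [1.2, 0.4, 0.3]
opening: 0.0037
gripper_force: 0.0
```

```bash
python3 nav.py '[.46,.15,.25]';python3 - <<'E'
from h import *
s=np.load('w.npy',allow_pickle=True).item()
q=fit(s,(.537,-.0235),.030,.055,.006,.6,.0005); p=fit(s,(.5375,-.0238),.045,.045,.004,.8,.0005); print('w',q,p)
for n in('scene','side'):
    t=ctrl.snapshot(n)
    for m in ctrl.cut_out(t,'key'): print(n,m['conf'],np.array(m['xy'])*[640,400])
im=s['color'][:,:,::-1].copy()
im=cv2.resize(im[0:220,210:440],None,fx=2.7,fy=2.7,interpolation=3)
for cc,r,z,col in [(p[0],.045,.045,(0,0,255)),(q[0],.03,.055,(0,255,0))]:
    cv2.polylines(im,[((proj(s,circ(cc,r,z))-[210,0]+.5)*2.7).round().astype(int)],True,col,1)
cv2.imwrite('pics/w6.png',im)
E
```

```text
8.9833 [array([0.47578391, 0.04388016, 0.2944642 ]), array([0.47558184, 0.04409872, 0.29139415])] [-179.46   -0.26  -45.8 ] [-0.24  1.09  0.47] share [-0.1089 -0.0778  0.0539]
w (array([ 0.53833333, -0.02291667]), array([ 4.000e+01,  5.385e-01, -2.250e-02]), array([0.0002357 , 0.00067185])) (array([ 0.53866667, -0.02371667]), array([ 4.00e+01,  5.39e-01, -2.38e-02]), array([0.0002357 , 0.00053359]))
side 0.6 [318.72 300.6 ]
```

View pics/w6.png

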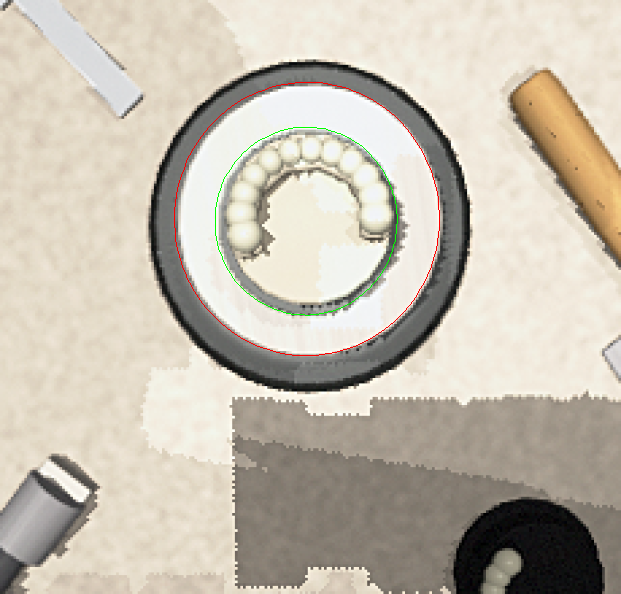

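The cast is upright and centred to about 1 mm: the green disc circle is concentric with the red platform circle. Now the key. I'll triangulate its top from the earlier wrist view and the side view.

```bash
python3 - <<'E'
from h import *
s=np.load('w2.npy',allow_pickle=True).item(); t=ctrl.snapshot('side')
m=ctrl.cut_out(s,'key') if 0 else None
g=[fit(s,onz(s,[[565,140]],z)[0],.015,z,.008,.9,.0005)[0] for z in (.01,.02,.03,.04)]
h=[fit(t,onz(t,[[318,300]],z)[0],.015,z,.012,.9,.0005)[0] for z in (.01,.02,.03,.04)]
for z,a,b in zip((.01,.02,.03,.04),g,h): print(z,a.round(4),b.round(4),onz(t,[[318,300]],z)[0].round(4),onz(s,[[565.5,141]],z)[0].round(4))
E
python3 nav.py '[.47,.25,.29]'
```

```text
0.01 [0.5379 0.2371] [0.5386 0.2275] [0.5373 0.2295 0.01  ] [0.5367 0.2333 0.01  ]
0.02 [0.5389 0.2303] [0.5379 0.2333] [0.537  0.2352 0.02  ] [0.5376 0.2262 0.02  ]
0.03 [0.5399 0.2197] [0.5376 0.2387] [0.5367 0.2408 0.03  ] [0.5386 0.2191 0.03  ]
0.04 [0.5416 0.2121] [0.5373 0.2444] [0.5363 0.2465 0.04  ] [0.5395 0.212  0.04  ]
9.3333 [array([0.47257122, 0.04310911, 0.28411972]), array([0.47268218, 0.04313665, 0.28418964])] [ 1.7987e+02  4.0000e-02 -4.5860e+01] [0.06 0.15 0.08] share [-0.1879 -0.1777 -0.0076]
```

The key top is at about (0.5385,0.231), z about 0.018. I'll go closer and look before pressing, with the fingers at 60 mm so that one fingertip presses the button alone.

>>> send_rows(
  deltas=[
    [[-0.03,-0.032,0.01],0],
    [[-0.06,-0.064,0.02],0],
    [[-0.09,-0.096,0.03],0],
    [[-0.12,-0.128,0.04],0],
    [[-0.15,-0.16,0.05],0],
  ],
  gripper=0.68,
)

```text
clock: 9.75
tool_pos: [0.481, 0.22, 0.2442]
orientation: [179.9, -0.0, -45.9]
force: [0.6, -0.0, 0.7]
opening: 0.0279
gripper_force: 0.0
```

>>> send_rows(
  deltas=[
    [[-0.02,-0.02,0.015],0],
    [[-0.04,-0.04,0.03],0],
    [[-0.06,-0.062,0.045],0],
    [[-0.061,-0.062,0.055],0],
    [[-0.061,-0.062,0.055],0],
  ],
)

```text
clock: 10.17
tool_pos: [0.4818, 0.2883, 0.1982]
orientation: [179.7, -0.0, -45.8]
force: [-1.0, -0.2, -0.1]
opening: 0.058
gripper_force: 0.0
```

```bash
python3 nav.py '[.5675,.2592,.12]';python3 - <<'E'
from h import *
s=np.load('w.npy',allow_pickle=True).item()
for m in ctrl.cut_out(s,'key'): print(m['conf'],np.array(m['xy'])*[640,400])
u=proj(s,[[.5385,.231,.018]])[0]; print(u)
for z in (.014,.018,.022,.026,.03): print(z,fit(s,onz(s,[u],z)[0],.015,z,.008,.9,.0005)[:2])
x,y=np.clip(u.astype(int)-[75,60],0,[490,280]); save(s,'k1',(x,y,x+150,y+120),5)
E
```

```text
10.2667 [array([0.48217184, 0.28771089, 0.19951386]), array([0.48261081, 0.28753203, 0.20055908])] [ 1.7987e+02 -2.0000e-02 -4.5840e+01] [0.18 0.12 0.66] share [ 0.0996 -0.0518  0.1   ]
0.67 [317.12  88.08]
[315.92733562  91.12425687]
0.014 (array([0.53994175, 0.22898365]), array([40.        ,  0.54010842,  0.22940032]))
0.018 (array([0.54025, 0.22925]), array([40.    ,  0.5405,  0.2295]))
0.022 (array([0.53997492, 0.22909968]), array([40.        ,  0.54039158,  0.22909968]))
0.026 (array([0.5396165 , 0.22961603]), array([40.        ,  0.53978316,  0.23019936]))
0.03 (array([0.53934141, 0.22954904]), array([40.        ,  0.53967475,  0.22979904]))
```

View pics/k1.png

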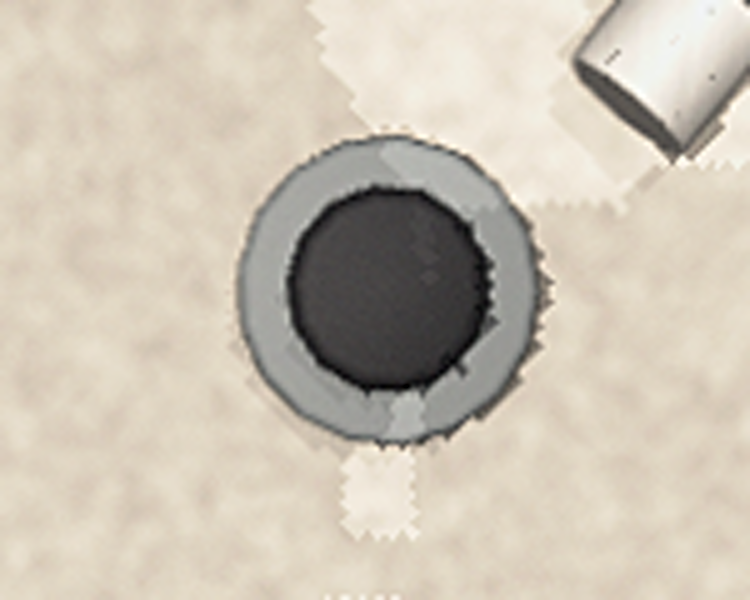

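The crop shows a round black button standing in its grey housing, centred at about (390,288) in the crop, which gives a world position of (0.540,0.2295). I'll place one fingertip above it.

>>> send_rows(
  deltas=[
    [[0.034,-0.017,0.02],0],
    [[0.068,-0.034,0.04],0],
    [[0.102,-0.05,0.07],0],
    [[0.102,-0.05,0.1],0],
    [[0.102,-0.05,0.12],0],
  ],
)

```text
clock: 10.73
tool_pos: [0.5695, 0.2553, 0.1039]
orientation: [180.0, 0.0, -46.1]
force: [0.1, 0.0, 0.3]
opening: 0.0596
gripper_force: 0.0
```

```bash
python3 nav.py '[.568,.2567,.085]'; python3 -c "
from h import *; print(ctrl.get_obs()['opening'])"
```

```text
10.8333 [array([0.56763561, 0.25463538, 0.10111051]), array([0.56764417, 0.25515963, 0.1030683 ])] [ 1.7973e+02  3.0000e-02 -4.5990e+01] [0.13 0.94 0.75] share [-0.0013 -0.002   0.0214]
0.05960684216368426
```

>>> send_rows(
  deltas=[
    [[-0.001,-0.002,0.003],0],
    [[-0.001,-0.002,0.006],0],
    [[-0.001,-0.002,0.009],0],
    [[-0.001,-0.002,0.011],0],
    [[-0.001,-0.002,0.012],0],
  ],
)

```text
clock: 11.25
tool_pos: [0.5691, 0.2596, 0.0965]
orientation: [-179.9, -0.0, -45.8]
force: [0.5, 0.5, 0.6]
opening: 0.0595
gripper_force: 0.0
```

>>> send_rows(
  deltas=[
    [[0,0,0.0015],0],
    [[0,0,0.003],0],
    [[0,0,0.0045],0],
    [[0,0,0.006],0],
    [[0,0,0.006],0],
  ],
)

```text
clock: 11.67
tool_pos: [0.5689, 0.2591, 0.0906]
orientation: [180.0, 0.0, -45.9]
force: [-0.6, 0.1, 0.4]
opening: 0.0595
gripper_force: 0.0
```

>>> send_rows(
  deltas=[
    [[0,0.002,0.0015],0],
    [[0,0.002,0.003],0],
    [[0,0.002,0.0045],0],
    [[0,0.002,0.006],0],
    [[0,0.002,0.006],0],
  ],
)

```text
clock: 12.08
tool_pos: [0.5678, 0.258, 0.086]
orientation: [180.0, -0.0, -45.8]
force: [-0.4, 0.3, 1.6]
opening: 0.0594
gripper_force: 0.9
```

>>> send_rows(
  deltas=[
    [[0,0,0.001],0],
    [[0,0,0.002],0],
    [[0,0,0.003],0],
    [[0,0,0.004],0],
    [[0,0,0.004],0],
  ],
)

```text
clock: 12.5
tool_pos: [0.5678, 0.258, 0.0829]
orientation: [180.0, -0.0, -45.8]
force: [-1.1, -0.4, 4.2]
opening: 0.0596
gripper_force: 1.7
```

Contact: the force is rising with travel. I'll continue to the end stop.

>>> send_rows(
  deltas=[
    [[0,0,0.001],0],
    [[0,0,0.002],0],
    [[0,0,0.003],0],
    [[0,0,0.003],0],
    [[0,0,0.003],0],
  ],
)

```text
clock: 12.92
tool_pos: [0.5679, 0.258, 0.0816]
orientation: [-180.0, -0.0, -45.8]
force: [-4.9, -1.8, 13.3]
opening: 0.0597
gripper_force: 6.4
```

The end stop is reached, with the force jumping to 13 N. I'll press slightly more, then release and retreat.

>>> send_rows(
  deltas=[
    [[0,0,0.0005],0],
    [[0,0,0.001],0],
    [[0,0,0.001],0],
    [[0,0,0.001],0],
    [[0,0,0.001],0],
  ],
)

```text
clock: 13.33
tool_pos: [0.568, 0.2581, 0.0815]
orientation: [-180.0, -0.0, -45.8]
force: [-6.4, -2.2, 18.5]
opening: 0.06
gripper_force: 9.0
```

>>> send_rows(
  deltas=[
    [[0,0,-0.005],0],
    [[0,0,-0.015],0],
    [[0,0,-0.04],0],
    [[0,0,-0.08],0],
    [[0,0,-0.12],0],
  ],
)

```text
clock: 13.75
tool_pos: [0.5676, 0.2579, 0.176]
orientation: [179.9, 0.0, -45.8]
force: [0.6, 0.5, -0.2]
opening: 0.0594
gripper_force: 0.0
```

Run:
```python
from h import *
a=ctrl.snapshot('scene'); b=ctrl.snapshot('side')
for s in(a,b): print(fit(s,(.5385,-.0235),.03,.055,.006,.6,.0005)[:2])
A1=cv2.resize(a['color'][120:265,250:400],(400,387),interpolation=3); B1=cv2.resize(b['color'][165:315,270:420],(387,387),interpolation=3)
cv2.imwrite('pics/end.png',np.hstack([A1,B1])[:,:,::-1])
```

```text
(array([ 0.54091667, -0.02625   ]), array([ 4.00e+01,  5.41e-01, -2.55e-02]))
(array([ 0.533  , -0.01775]), array([ 8.84482193,  0.533     , -0.0175    ]))
```

View pics/end.png

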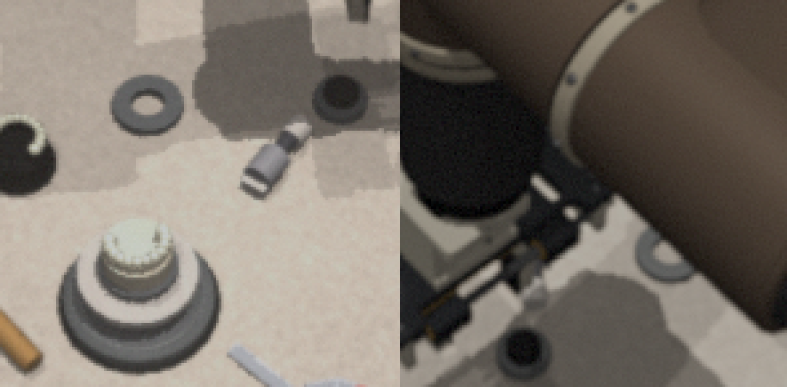

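The cast stands upright in the middle of the platform (left half, at (138,262)), the key has sprung back, and the neighbouring objects look undisturbed. Handing in.

```bash
python3 -c "
from plant import ctrl; print(ctrl.close_job())"
```

```text
the job is handed in; nothing more can be done
None
```

The cast is standing upright, about 1 mm off the platform's centre by the wrist camera; the start key was then pressed to its stop and released, and the job was handed in at about 14 s (no verdict came back).

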